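Park the squeegee on the screen carriage and index it to the repeat stop

ROBOT

A 6-joint arm with a two-finger parallel gripper is mounted at the origin on the work surface. World frame = base frame: x ahead of the robot, y to its left, z up, the work surface at z = 0. Lengths are in m, angles in degrees, forces in N, time in s.
With the tool pointing down it reaches from about 0.3 to 0.75 m from the base axis. Payload 8.5 kg.
Tool frame: the origin (TCP) lies midway between the tips of the shut fingers; the grasp point (between the pads) lies grasp_offset behind it (grasp_offset is the distance from the TCP to the grasp point, in m); z points along the fingers, y is the line along which they close (so a half turn about z gives the same grasp; the last joint's range is limited). The gripper opens to 85 mm and grips with 20 to 120 N. Pads are 22 mm wide; open, the fingers measure 114 mm over their backs; the gripper's body (76 mm by 85 mm) begins 54 mm behind the grasp point. The pads swing forward as they close: fully open they stand 13 mm farther back than shut.
Start: joints at [-80.632, 21.807, 74.336, -0, 83.858, -12.336], TCP at [0.203, -0.511, 0.231] pointing down, gripper open.
Joint ranges: [-178.18, 178.18], [-50.72, 133.34], [12.68, 142.11], [-81.47, 261.47], [9.98, 163.14], [-165.26, 165.26]. Speed limits (degrees/s): [136.94, 136.94, 180, 180, 180, 180].

INTERFACE

Orientations are given as a 3x3 rotation matrix whose columns are the frame's x, y, z axes.
In Python, from rig import observe, get_image, camera_params, close_job, grasp_offset gives the robot as it stands.
- The arm moves only by the shell command python3 -m handwheel 'ROWS' [OPENING] [FORCE]. ROWS is JSON, a list of rows, each a list of 2 entries, a list of its own where there are three numbers: the shift along the tool's x, y, z as a fraction of full scale, then the turn, a rotation vector about the tool's x, y, z as a fraction of full scale. In form: [[[dx, dy, dz], [ax, ay, az]], ...]. A call has 1 to 10 rows; each row is the pose to reach, as a shift and turn from the pose commanded when the call began, along the tool's axes at that moment, turning the shorter way round; what a row does not reach only later rows make up. Full scale, the value 1, is 0.5 m for a shift and pi rad for a turn. A row lasts 1/10 s, in which the tool goes at most 50 mm and 8.59 degrees, less where a joint would pass 70% of its speed; a pose out of reach is approached as far as the arm can. A call with a number of a shift or a turn outside -1 to 1 is refused whole. A call with a gripper value outside its range is refused whole. OPENING is the opening, from 0 (shut) to 1 (fully open), set as the call begins (- or left out, the last holds). The fingers move at their own pace and stop on an object; FORCE is the grip in N (left out, the last holds). Time passes only in rows, so rows that repeat a pose let the fingers close. It gives the time, the measured TCP pose, the force, the opening and the grip force at its end, in the units of the state.
- observe(): the state, without advancing time (a new reading comes with each control period).
- get_image(name): name is "scene" or "top" or "wrist"; returns (picture, depth): 400x640x3 uint8, red, green, blue; 400x640 float32, m along the optical axis (not along the pixel's ray), 0 where there is no reading.
- camera_params(name): a dict with "K" (3x3 intrinsics, pixels), "R" (3x3) and "t" (3): a world point X has camera coordinates R X + t. Camera axes: x right, y down, z forward; pixel columns grow to the right and rows downward; lengths in m; the calibration is good to about 2 mm. A picture is of the moment at which its call begins: read the wrist's pose just before it. camera_params takes no time and is no camera call; for the wrist camera it gives the pose at the moment of the call.
- close_job(): hands the job in; it is judged then, once.
The state is a dict: "time_s": time; "q": joint angles; "qvel": joint speeds; "joint_efforts": joint torques, N m; "position": TCP position; "tool_rot": TCP orientation; "ft_force": force on the tool from outside, world axes, zero at the start; "wrist_torque": the same for the moment, N m; "grip_width": finger opening in m; "gripper_force": force on a finger pad.
Only numpy, scipy, OpenCV 4.12 (cv2) and the standard library are available. Lean on these libraries where they do the work, as an engineer would, in place of code of your own. Each camera call takes 0.05 s, during which the arm holds its last target. There are 200 camera calls.

TASK

Take the longer of the two squeegees out of the wash rack and park it, handle up, on the sloped two-armed rest of the screen carriage: let it down gently, about centred across both arms, so that its blade sits on the lips and its handle lies back flat on the arms. Then push the carriage along its rail to the robot's left until it clicks into the first stop, with the squeegee still parked on it. Leave the shorter squeegee in the rack and everything else on the table where it is.

Things in the scene. Friction and masses are not known exactly. Their poses are not given: they have to be found in the camera images.
- squeegee: Longer squeegee: plain wooden plank handle, tan rubber blade below; 180 long x 25 thick x 110 mm high, 0.2-0.4 kg. Origin: middle of the blade's lower edge; x along its length, y through its thickness, z up. Blade 9 mm thick, 0-28 mm up; wood 25 mm thick, 28-110 mm up. Both ends and both faces are alike. Stands upright, blade down, loose in one of the rack's two slots (either one).
- short_squeegee: The shorter squeegee, 120 mm long, otherwise like the longer one, with the same axes. Stands in the other slot, parallel, 90 mm away between centres. It stays there.
- rack: Fixed wooden wash rack: base board 210 (x) x 190 (y) x 15 mm, two slotted combs 14 mm thick across it at x = -45 and +45 mm, tops 75 mm above the table. Slots run along x at y = -45 and +45 mm, 30 mm wide. Squeegees stand on the board, tops 125 mm above the table, their faces free above the combs and between them. Origin: underside centre.
- rail: Fixed sample-printing table: aluminium rail 600 mm long along its y axis (+y to the robot's left), padded print bed 18 mm high on the side away from the robot. Origin: on the table under the rail's middle. Along the near side, at x = -62 mm, a dark index bar with two stops; each stop is a pair of small steel cross pins 20 mm apart.
- carriage (a joint): Travel of the screen carriage along the rail's +y (to the left), in m; starts at 0 to 0.05, first stop 0.150, second 0.260, end 0.275. Friction about 1 N. It is an aluminium plate, top 60 mm above the table, 220 mm along the rail, x = -50 to 75 mm on the rail, carrying a flat screen frame 250 x 300 mm over the bed, top 50 mm above the table. Its axes are the rail's.
- grip (a point): Top centre of the carriage's upright black push handle, at its right-hand end, 165 mm from the rest's middle along the rail. Round post 26 mm across (29 near the top); top 118 mm, foot 60 mm above the table. Moves with the carriage.
- pointer (a point): Foot of the sprung roller plunger, under its steel housing with a small black knob, at the carriage's near side towards the left. About 6 N rides it over a pin; then it pulls the carriage into the stop from within about 5 mm and holds it there. Moves with the carriage.
- stop (a point): Middle between the two pins of the first stop on the index bar; the pointer is here when the carriage has clicked in (joint 0.150).
- ink_pot: White lidded ink pot, 88 mm across, 80 mm high. Bystander. Origin: underside centre.
- binder_pot: Smaller white lidded pot, 72 mm across, 62 mm high. Bystander. Origin: underside centre.
- tape_roll: Roll of tan tape lying flat, 100 mm across, 24 mm high. Bystander. Origin: underside centre.
- palette_knife: Palette knife, 200 mm long, lying on the table. Bystander. Origin: its underside.
- spray_bottle: Clear bottle with a black cap, 68 mm across, 170 mm high. Bystander. Origin: underside centre.
- dye_bottle: White bottle, 60 mm across, 120 mm high. Bystander. Origin: underside centre.
- rest (a point): Sloped rest on the carriage: two dark steel arms 14 mm wide at y = -60 and +60 mm, free between. Axes: y along the rail, z up the arms, leaning 35 degrees back to the robot, x square to them, away from the robot. Origin: where the parked blade edge's middle belongs, 75 mm above the table. Arm faces at x = -12.5 mm, up to z = 78; lips at z = 0, x = -12.5 to 14.5, then a hook 11 mm high.

How it is judged:
By the outcome, as a careful person would: the job done as asked, in the order asked, and still so for the second after the job is handed in, with the robot touching nothing.
It also fails if it takes over 51 s, if anything falls off the work surface, if the arm or the gripper's body presses on something with over 40 N, if the wrist force passes 120 N, or if a joint passes its speed limit or range.

## Working session

There is one attempt and no reset: what is moved stays moved. The work goes in short steps, Python scripts to look and compute and a shell command to move; the robot and the scene stay as the last step left them, time stands still between calls to the robot, and variables do not carry over. Pictures are saved under pics/ and viewed, at most 10 in all, crops included, and the job is handed in when it is done.

```bash
mkdir -p pics; ls
python3 - <<'E'
from rig import *
import cv2,numpy as np
for n in ["scene","top"]:
    p,d=get_image(n); cv2.imwrite(f"pics/{n}0.png",p[:,:,::-1]); np.save(f"pics/{n}0d.npy",d)
    c=camera_params(n); print(n,c["K"].round(1).tolist(),c["R"].round(3).tolist(),c["t"].round(3).tolist())
o=observe(); print(o["time_s"],o["tool_rot"],o["position"],grasp_offset)
E
```

```text
pics
scene [[506.9, 0.0, 320.7], [0.0, 506.9, 193.1], [0.0, 0.0, 1.0]] [[0.794, 0.608, 0.015], [0.346, -0.432, -0.833], [-0.5, 0.666, -0.553]] [-0.364, -0.136, 1.795]
top [[483.0, 0.0, 318.2], [0.0, 483.0, 196.4], [0.0, 0.0, 1.0]] [[0.014, -1.0, -0.004], [-0.99, -0.013, -0.138], [0.138, 0.006, -0.99]] [-0.069, 0.528, 1.576]
0.1 [[ 9.29092760e-01  3.69846706e-01 -2.40809609e-04]
 [ 3.69846686e-01 -9.29091844e-01  1.33165818e-03]
 [ 2.68775147e-04 -1.32629661e-03 -9.99999084e-01]] [ 0.20336734 -0.51072476  0.23076855] 0.0187
```

View pics/scene0.png

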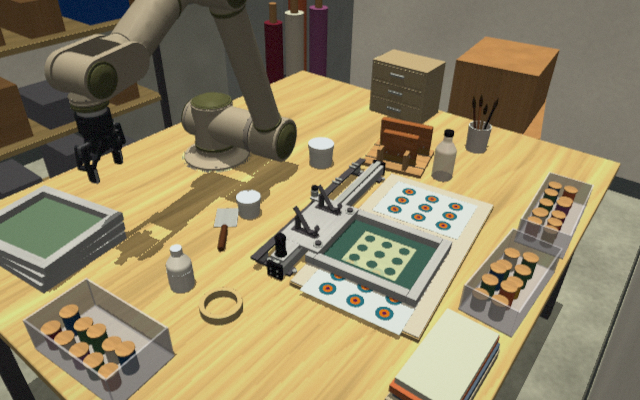

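View pics/top0.png

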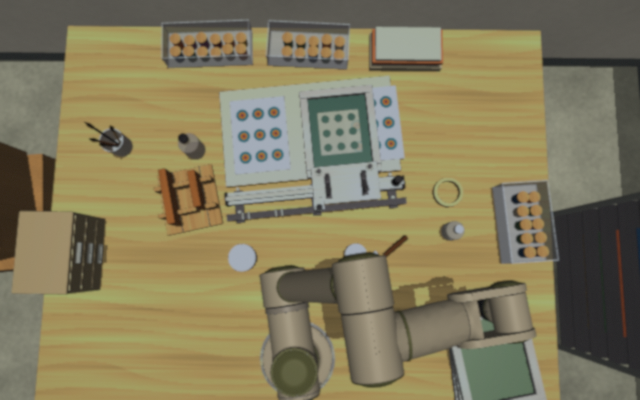

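Scene view: rack with squeegees at about (400,150), carriage with arms at (305,220)/(340,195), push handle at (280,243). Top view: long squeegee (168,196), short (196,188), arms (327,184)/(364,182), push handle (398,181), plunger (318,206).

```bash
cat > h.py <<'E'
import numpy as np,cv2
from rig import *
def cloud(n,d):
    c=camera_params(n);K,R,t=map(np.array,(c["K"],c["R"],c["t"]))
    v,u=np.mgrid[:400,:640]; 
    P=np.stack([(u-K[0,2])/K[0,0]*d,(v-K[1,2])/K[1,1]*d,d],-1)
    return (P-t)@R
def ray(n,u,v,z):
    c=camera_params(n);K,R,t=map(np.array,(c["K"],c["R"],c["t"]))
    r=R.T@np.linalg.solve(K,[u,v,1.]);o=-R.T@t
    return o+r*(z-o[2])/r[2]
E
python3 - <<'E'
from h import *
for n in ["top","scene"]:
    W=cloud(n,np.load(f"pics/{n}0d.npy"))
    ok=np.load(f"pics/{n}0d.npy")>0
    X=ray("top",190,198,0.1)
    m=ok&(np.hypot(W[...,0]-X[0],W[...,1]-X[1])<0.17)&(W[...,2]>0.112)&(W[...,2]<0.14)
    k,l,s,ce=cv2.connectedComponentsWithStats(m.astype(np.uint8))
    for i in range(1,k):
        if s[i,4]>25:
            p=W[l==i]; r=cv2.minAreaRect(p[:,:2].astype(np.float32)*1000); print(n,"sq",ce[i].round(),s[i,4],r,np.median(p[:,2]).round(4))
            print(np.linalg.svd(p[:,:2]-p[:,:2].mean(0),full_matrices=False)[2][0])
    tb=ok&(abs(W[...,2])<.02)&(W[...,0]>.2)&(W[...,0]<.8); print("table z",np.median(W[tb][:,2]))
    # carriage high things
    Y=ray("top",345,184,0.1)
    m=ok&(abs(W[...,0]-Y[0])<.09)&(abs(W[...,1]-Y[1])<.25)&(W[...,2]>0.08)&(W[...,2]<.16)
    k,l,s,ce=cv2.connectedComponentsWithStats(m.astype(np.uint8))
    for i in range(1,k):
        if s[i,4]>8:
            p=W[l==i]; print(n,"car",ce[i].round(),s[i,4],np.median(p,0).round(4),p.min(0).round(3),p.max(0).round(3))
for u,v,z in [(398,181,.118),(318,207,.06),(221,88,.018),(392,79,.018),(227,187,.018),(403,165,.018)]: print(u,v,ray("top",u,v,z).round(4))
p=cv2.imread("pics/top0.png"); cv2.imwrite("pics/crop.png",cv2.resize(p[140:240,150:420],None,fx=2.9,fy=2.9,interpolation=cv2.INTER_CUBIC))
E
```

```text
top sq [187. 147.] 81 ((668.005126953125, 362.33526611328125), (20.952966690063477, 52.288169860839844), 8.067439079284668) 0.1221
[ 0.14563771 -0.98933799]
top sq [167. 196.] 488 ((513.5445556640625, 418.471923828125), (180.74798583984375, 28.770713806152344), 13.378084182739258) 0.1241
[-0.97471381 -0.22345691]
top sq [194. 188.] 316 ((539.1641235351562, 332.4221496582031), (119.9432373046875, 27.15288734436035), 12.913545608520508) 0.1237
[-0.97411906 -0.22603551]
table z 0.00046968342180826094
top car [364. 171.] 14 [ 0.6065 -0.2081  0.0923] [ 0.599 -0.213  0.082] [ 0.611 -0.203  0.1  ]
top car [327. 175.] 12 [ 0.5919 -0.0897  0.0871] [ 0.59  -0.096  0.081] [ 0.597 -0.083  0.101]
top car [398. 179.] 75 [ 0.5769 -0.3146  0.1167] [ 0.564 -0.33   0.081] [ 0.591 -0.303  0.125]
top car [366. 186.] 50 [ 0.5537 -0.2127  0.1073] [ 0.539 -0.222  0.082] [ 0.579 -0.206  0.134]
top car [328. 189.] 48 [ 0.5425 -0.0935  0.1057] [ 0.527 -0.103  0.081] [ 0.568 -0.087  0.134]
top car [319. 207.] 37 [ 0.4867 -0.0652  0.0948] [ 0.478 -0.075  0.081] [ 0.498 -0.055  0.105]
scene sq [407. 124.] 330 ((
[... 460 characters left out ...]
8888095518005492
scene car [321. 194.] 190 [ 0.5355 -0.0974  0.0957] [ 0.477 -0.109  0.08 ] [ 0.563 -0.061  0.132]
scene car [339. 206.] 23 [ 0.5928 -0.0943  0.089 ] [ 0.588 -0.101  0.081] [ 0.6   -0.083  0.097]
scene car [299. 218.] 154 [ 0.5514 -0.2192  0.1019] [ 0.536 -0.227  0.08 ] [ 0.577 -0.207  0.132]
scene car [316. 229.] 30 [ 0.6057 -0.2143  0.0892] [ 0.599 -0.22   0.081] [ 0.611 -0.204  0.096]
scene car [280. 242.] 180 [ 0.5816 -0.3262  0.1079] [ 0.563 -0.334  0.08 ] [ 0.591 -0.31   0.121]
398 181 [ 0.5707 -0.3152  0.118 ]
318 207 [ 0.4908 -0.0617  0.06  ]
221 88 [0.909  0.2827 0.018 ]
392 79 [ 0.9491 -0.3136  0.018 ]
227 187 [0.5598 0.2478 0.018 ]
403 165 [ 0.6435 -0.3488  0.018 ]
```

View pics/crop.png

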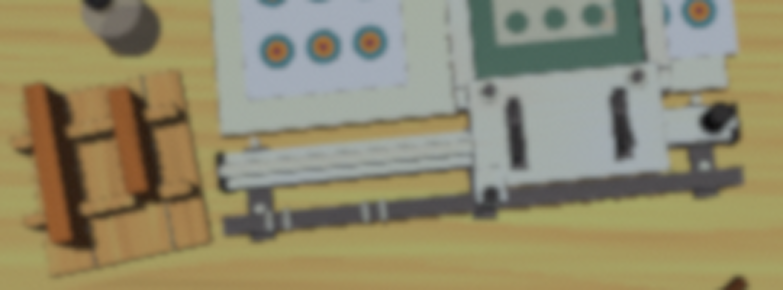

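Crop: long squeegee left in the rack, short one right. Arms are at crop (516,133)/(622,123), push handle (718,118), plunger knob (490,194), first-stop pins (365,212)/(383,211). Next I'll fit the rail yaw and work out the moves.

```bash
cat >> h.py <<'E'
from scipy.spatial.transform import Rotation as Ro
def dirR(psi,tilt=0,rail=0):
    "tool x at angle psi (deg, world); tool z = down, leaning forward by tilt about tool x"
    x=np.array([np.cos(np.radians(psi)),np.sin(np.radians(psi)),0]);z=np.array([0,0,-1.])
    R=np.stack([x,np.cross(z,x),z],1)
    return R@Ro.from_euler('x',-tilt,degrees=True).as_matrix()
def go(pos,R):
    o=observe();C=np.array(o["tool_rot"]);s=C.T@(np.array(pos)-o["position"]);w=Ro.from_matrix(C.T@R).as_rotvec()
    print("t",o["time_s"],"shift",(s/.5).round(4).tolist(),"turn",(w/np.pi).round(4).tolist(),"rows>=",max(np.linalg.norm(s)/.05,np.degrees(np.linalg.norm(w))/8.59).round(1))
E
python3 - <<'E'
from h import *
print(dirR(95,35).round(3).tolist())
p=cv2.imread("pics/top0.png");W=cloud("top",np.load("pics/top0d.npy"))
# plate
m=(abs(W[...,2]-.060)<.005)&(W[...,0]>.46)&(W[...,0]<.68)&(W[...,1]>-.32)&(W[...,1]<.0)
m=cv2.morphologyEx(m.astype(np.uint8),cv2.MORPH_OPEN,np.ones((3,3)))
k,l,s,ce=cv2.connectedComponentsWithStats(m);i=1+s[1:,4].argmax();q=W[l==i]
print("plate",s[i],cv2.minAreaRect(q[:,:2].astype(np.float32)*1000),np.median(q[:,2]))
# index bar: dark pixels in band
g=p.max(2);z=np.zeros_like(g);z[186:222,224:408]=1
m=((g<95)&(z>0)&(np.abs(W[...,2]-.03)<.025)).astype(np.uint8)
k,l,s,ce=cv2.connectedComponentsWithStats(m);i=1+s[1:,4].argmax();v,u=np.where(l==i)
P=np.array([ray("top",a,b,.03) for a,b in zip(u,v)])[:,:2].astype(np.float32)
print("bar",s[i],cv2.fitLine(P,cv2.DIST_HUBER,0,.01,.01).ravel(),cv2.minAreaRect(P*1000),np.median(W[l==i][:,2]))
# bed
m=((abs(W[...,2]-.018)<.006)&(W[...,0]>.56)&(W[...,1]<.3)&(W[...,1]>-.37)).astype(np.uint8)
k,l,s,ce=cv2.connectedComponentsWithStats(cv2.morphologyEx(m,cv2.MORPH_OPEN,np.ones((3,3))));i=1+s[1:,4].argmax();q=W[l==i]
print("bed",s[i],cv2.minAreaRect(q[:,:2].astype(np.float32)*1000))
go([.38,-.16,.36],dirR(95))
E
```

```text
[[-0.087, 0.816, 0.571], [0.996, 0.071, 0.05], [0.0, 0.574, -0.819]]
plate [331 164  31  39 402] ((578.3424682617188, -144.45953369140625), (64.41725158691406, 154.49118041992188), 60.48072052001953) 0.05977494130007359
bar [284 186 121  30 755] [ 0.12311999 -0.99239177  0.498243   -0.15045927] ((495.755859375, -153.73892211914062), (62.51937484741211, 413.6255187988281), 12.350815773010254) 0.03888641283592341
bed [ 220   87   87  100 5267] ((743.3834228515625, 132.78089904785156), (338.2679138183594, 277.2654113769531), 6.316766738891602)
t 0.1 shift [0.5877, -0.5214, -0.2576] turn [-0.0003, -0.0003, -0.4072] rows>= 8.5
```

```bash
python3 -m handwheel '[[[0,0,-0.25],[0,0,0]],[[0,0,-0.25],[0,0,0]],[[0.588,-0.521,-0.257],[0,0,-0.407]],[[0.588,-0.521,-0.257],[0,0,-0.407]],[[0.588,-0.521,-0.257],[0,0,-0.407]],[[0.588,-0.521,-0.257],[0,0,-0.407]],[[0.588,-0.521,-0.257],[0,0,-0.407]],[[0.588,-0.521,-0.257],[0,0,-0.407]],[[0.588,-0.521,-0.257],[0,0,-0.407]],[[0.588,-0.521,-0.257],[0,0,-0.407]]]' 1
python3 -m handwheel '[[[0,0,0],[0,0,0]],[[0,0,0],[0,0,0]]]'
cat > look.py <<'E'
import sys
from h import *
o=observe();print(o["time_s"],np.round(o["position"],4),np.round(o["tool_rot"],3).tolist())
c=camera_params("wrist");p,d=get_image("wrist");n=sys.argv[1]
cv2.imwrite(f"pics/{n}.png",p[:,:,::-1]);np.savez(f"pics/{n}.npz",d=d,**c)
E
python3 look.py w1
```

```text
time_s: 1.1
position: [0.3806, -0.158, 0.36]
tool_rot: [[-0.015, 1.0, 0.0], [1.0, 0.015, 0.0], [0.0, 0.0, -1.0]]
ft_force: [0.5, -1.2, 0.5]
grip_width: 0.0856
gripper_force: 0.0
time_s: 1.3
position: [0.3804, -0.1595, 0.3597]
tool_rot: [[-0.009, 1.0, -0.0], [1.0, 0.009, -0.0], [-0.0, -0.0, -1.0]]
ft_force: [0.0, -0.5, 0.6]
grip_width: 0.0857
gripper_force: 0.0
1.3 [ 0.3804 -0.1595  0.3597] [[-0.009, 1.0, -0.0], [1.0, 0.009, -0.0], [-0.0, -0.0, -1.0]]
```

View pics/w1.png

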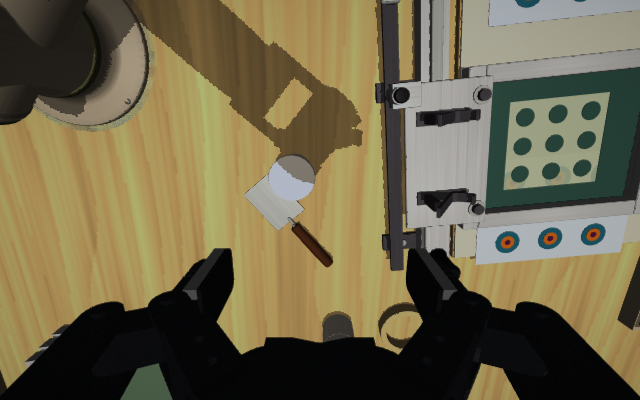

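Wrist view: rest arms at (448,117) and (448,202), plunger knob (401,95), bar along col ~393. I'll get the arm geometry from depth.

Run:
```python
from h import *
f=np.load("pics/w1.npz");K,R,t,d=f["K"],f["R"],f["t"],f["d"]
v,u=np.mgrid[:400,:640];W=(np.stack([(u-K[0,2])/K[0,0]*d,(v-K[1,2])/K[1,1]*d,d],-1)-t)@R
print("plate z",np.median(W[150:180,420:460,2]))
p=cv2.imread("pics/w1.png")
for (a,b,c,e) in [(100,135,408,490),(185,222,408,490),(80,110,380,415)]:
    q=W[a:b,c:e].reshape(-1,3); 
    print("--")
    for lo,hi in [(.066,.075),(.075,.085),(.085,.095),(.095,.11),(.11,.125),(.125,.15)]:
        s=q[(q[:,2]>lo)&(q[:,2]<hi)]
        if len(s)>3: print(lo,len(s),s.mean(0).round(4),s.min(0).round(4)[:2],s.max(0).round(4)[:2])
# plate edges: front plate corners & bar line
g=p.max(2);m=np.zeros_like(g);m[110:235,384:405]=1;m=(m>0)&(g<90)
P=W[m];P=P[(P[:,2]>.02)&(P[:,2]<.05)];print("bar",len(P),cv2.fitLine(P[:,:2].astype(np.float32),cv2.DIST_HUBER,0,.01,.01).ravel(),np.median(P[:,2]))
m=((abs(W[...,2]-.06)<.004)&(u>395)&(u<500)&(v>70)&(v<235)&(g>90)).astype(np.uint8)
x=np.array([W[r,np.where(m[r])[0].min()] for r in range(110,215) if m[r].sum()>10]);print("plate front",cv2.fitLine(x[:,:2].astype(np.float32),cv2.DIST_HUBER,0,.01,.01).ravel())
```

```text
plate z 0.05851031789965874
--
0.066 171 [ 0.5698 -0.0899  0.0711] [ 0.5062 -0.101 ] [ 0.6089 -0.0691]
0.075 142 [ 0.5735 -0.0899  0.0791] [ 0.5289 -0.1019] [ 0.5986 -0.0813]
0.085 103 [ 0.5628 -0.0907  0.0908] [ 0.5286 -0.1015] [ 0.597  -0.0814]
0.095 95 [ 0.5366 -0.0934  0.1026] [ 0.5288 -0.1011] [ 0.5518 -0.0869]
0.11 46 [ 0.536  -0.0936  0.1182] [ 0.5282 -0.1012] [ 0.5418 -0.0881]
0.125 58 [ 0.5269 -0.0956  0.1285] [ 0.5238 -0.1023] [ 0.5322 -0.0892]
--
0.066 248 [ 0.5974 -0.2156  0.0696] [ 0.542  -0.2378] [ 0.6361 -0.2003]
0.075 135 [ 0.582  -0.2083  0.0792] [ 0.5419 -0.2211] [ 0.6072 -0.1998]
0.085 97 [ 0.5733 -0.2086  0.0905] [ 0.542  -0.2202] [ 0.6094 -0.2001]
0.095 119 [ 0.5504 -0.211   0.1022] [ 0.5419 -0.2206] [ 0.6026 -0.205 ]
0.11 41 [ 0.5483 -0.2106  0.1178] [ 0.5387 -0.2186] [ 0.5544 -0.2063]
0.125 51 [ 0.5404 -0.2139  0.1284] [ 0.5375 -0.2208] [ 0.5451 -0.2072]
--
0.066 32 [ 0.4862 -0.0653  0.0689] [ 0.4763 -0.0768] [ 0.5093 -0.0477]
0.075 56 [ 0.4802 -0.0658  0.0811] [ 0.4762 -0.0746] [ 0.4932 -0.0542]
0.085 169 [ 0.486  -0.0647  0.0934] [ 0.4775 -0.0736] [ 0.4964 -0.055 ]
0.095 35 [ 0.4864 -0.0643  0.0954] [ 0.4797 -0.0724] [ 0.4953 -0.0564]
bar 1804 [ 0.10881419 -0.9940621   0.49870455 -0.17728576] 0.03853229658918211
plate front [ 0.10881586 -0.99406195  0.5094502  -0.1498127 ]
```

Run:
```python
from h import *
f=np.load("pics/w1.npz");K,R,t,d=f["K"],f["R"],f["t"],f["d"]
v,u=np.mgrid[:400,:640];W=(np.stack([(u-K[0,2])/K[0,0]*d,(v-K[1,2])/K[1,1]*d,d],-1)-t)@R
rx=np.array([.9941,.1088]);ry=np.array([-.1088,.9941])
for y0 in (60,-60):
  q=W[90:230,400:500].reshape(-1,3);X=(q[:,:2]-[.592,-.149])@rx*1000;Y=(q[:,:2]-[.592,-.149])@ry*1000
  m=(abs(Y-y0)<5)
  for h in range(66,136,5):
    s=m&(abs(q[:,2]*1000-h)<2.5); xs=np.sort(X[s])
    if len(xs)>2: print(y0,h,"face exp",round(-10.24-.574*(h-67.8)/.819,1),len(xs),xs[[0,len(xs)//2,-1]].round(1))
go([.40,.385,.30],dirR(13))
```

```text
60 66 face exp -9.0 10 [-56.3 -55.5  -8.6]
60 71 face exp -12.5 83 [-56.9  -9.3  -2.7]
60 76 face exp -16.0 72 [-56.7  -0.7   4.9]
60 81 face exp -19.5 48 [-56.1   5.   13.1]
60 86 face exp -23.0 18 [-56.7 -28.7  12.5]
60 91 face exp -26.5 45 [-56.4   2.7   8.7]
60 96 face exp -30.0 24 [-56.5 -55.3   4.8]
60 101 face exp -33.5 21 [-56.5 -38.9 -35.6]
60 106 face exp -37.0 30 [-56.3 -54.6 -41.8]
60 111 face exp -40.5 9 [-45.3 -44.8 -42.3]
60 116 face exp -44.0 9 [-50.  -47.8 -47. ]
60 121 face exp -47.5 12 [-53.2 -50.9 -50.5]
60 126 face exp -51.0 25 [-61.2 -59.9 -53.3]
60 131 face exp -54.5 19 [-60.6 -58.9 -56.6]
-60 66 face exp -9.0 10 [-56.  -55.6  -8. ]
-60 71 face exp -12.5 65 [-56.   -9.4  -2.4]
-60 76 face exp -16.0 54 [-56.2  -0.5   5.9]
-60 81 face exp -19.5 37 [-56.    4.7   8.1]
-60 86 face exp -23.0 20 [-56.1 -28.   10.6]
-60 91 face exp -26.5 34 [-56.3   2.8   8.9]
-60 96 face exp -30.0 15 [-56.  -35.2   4.1]
-60 101 face exp -33.5 15 [-56.3 -55.5 -38.1]
-60 106 face exp -37.0 31 [-56.3 -51.9 -38.9]
-60 111 face exp -40.5 6 [-45.3 -45.1 -44.5]
-60 116 face exp -44.0 7 [-48.9 -48.6 -46. ]
-60 121 face exp -47.5 7 [-52.1 -51.5 -50.8]
-60 126 face exp -51.0 14 [-60.8 -55.1 -54.2]
-60 131 face exp -54.5 21 [-61.1 -58.7 -57. ]
t 1.35 shift [1.0904, 0.0479, 0.1193] turn [-0.0002, 0.0001, 0.4301] rows>= 11.0
```

```bash
python3 -m handwheel '[[[0.9,0.04,0.06],[0,0,0.43]],[[0.9,0.04,0.06],[0,0,0.43]],[[0.9,0.04,0.06],[0,0,0.43]],[[0.9,0.04,0.06],[0,0,0.43]],[[0.9,0.04,0.06],[0,0,0.43]],[[0.9,0.04,0.06],[0,0,0.43]],[[0.9,0.04,0.06],[0,0,0.43]],[[0.9,0.04,0.06],[0,0,0.43]],[[0.9,0.04,0.06],[0,0,0.43]],[[0.9,0.04,0.06],[0,0,0.43]]]'
python3 -m handwheel '[[[0,0.095,0.06],[0,0,0]],[[0,0.095,0.06],[0,0,0]],[[0,0.095,0.06],[0,0,0]],[[0,0.095,0.06],[0,0,0]]]'
python3 look.py w2
python3 - <<'E'
from h import *
f=np.load("pics/w2.npz");K,R,t,d=f["K"],f["R"],f["t"],f["d"]
v,u=np.mgrid[:400,:640];W=(np.stack([(u-K[0,2])/K[0,0]*d,(v-K[1,2])/K[1,1]*d,d],-1)-t)@R
m=((d>.1)&(abs(W[...,2]-.125)<.007)).astype(np.uint8)
k,l,s,ce=cv2.connectedComponentsWithStats(m)
for i in range(1,k):
    if s[i,4]>150:
        p=W[l==i];print(ce[i].round(),s[i],cv2.minAreaRect(p[:,:2].astype(np.float32)*1000),np.median(p[:,2]))
E
```

```text
time_s: 2.35
position: [0.3971, 0.2436, 0.3326]
tool_rot: [[0.938, 0.346, -0.0], [0.346, -0.938, -0.0], [-0.001, 0.0, -1.0]]
ft_force: [0.8, -0.4, -1.1]
grip_width: 0.0856
gripper_force: 0.0
time_s: 2.75
position: [0.414, 0.1978, 0.3036]
tool_rot: [[0.936, 0.351, 0.001], [0.351, -0.936, 0.0], [0.001, -0.0, -1.0]]
ft_force: [0.5, -0.5, -0.1]
grip_width: 0.0853
gripper_force: 0.0
2.75 [0.414  0.1978 0.3036] [[0.936, 0.351, 0.001], [0.351, -0.936, 0.0], [0.001, -0.0, -1.0]]
[142.  50.] [ 127    0   30  104 2699] ((472.3196716308594, 410.2713928222656), (96.04815673828125, 25.71131706237793), 13.193042755126953) 0.12318654233691986
[233.  38.] [ 220    0   29   80 2003] ((515.7003784179688, 328.5181884765625), (72.11424255371094, 25.238636016845703), 12.969779968261719) 0.12331285883818525
[604. 174.] [595 167  19  15 175] ((530.4476318359375, -94.68134307861328), (12.42533016204834, 15.153409004211426), 3.820944309234619) 0.12629230273091835
```

View pics/w2.png

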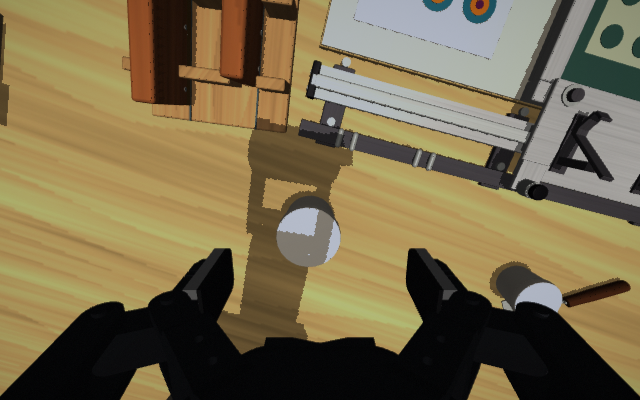

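Wrist view: near ends of both squeegees at (142,50) and (233,38). The long one's near end plus 90 mm gives a centre of (0.513,0.420), which agrees with the top view.

Run:
```python
from h import *
go([.5132,.4198,.20],dirR(13.1))
```

```text
t 2.8 shift [0.3418, -0.3452, 0.2079] turn [-0.0, -0.0004, 0.0417] rows>= 5.3
```

```bash
python3 -m handwheel '[[[0.342,-0.345,0.208],[0,0,0.0417]],[[0.342,-0.345,0.208],[0,0,0.0417]],[[0.342,-0.345,0.208],[0,0,0.0417]],[[0.342,-0.345,0.208],[0,0,0.0417]],[[0.342,-0.345,0.208],[0,0,0.0417]],[[0.342,-0.345,0.208],[0,0,0.0417]],[[0.342,-0.345,0.208],[0,0,0.0417]],[[0.342,-0.345,0.208],[0,0,0.0417]],[[0.342,-0.345,0.208],[0,0,0.0417]],[[0.342,-0.345,0.208],[0,0,0.0417]]]'
python3 - <<'E'
from h import *
go([.5132,.4198,.082],dirR(13.1))
E
```

```text
time_s: 3.8
position: [0.5121, 0.42, 0.2004]
tool_rot: [[0.974, 0.228, 0.002], [0.228, -0.974, 0.001], [0.002, -0.0, -1.0]]
ft_force: [0.3, 0.1, -0.8]
grip_width: 0.0855
gripper_force: 0.0
t 3.8 shift [0.0016, 0.001, 0.2369] turn [-0.0001, -0.0005, 0.0006] rows>= 2.4
```

```bash
python3 -m handwheel '[[[0.002,0.001,0.06],[0,0,0]],[[0.002,0.001,0.12],[0,0,0]],[[0.002,0.001,0.18],[0,0,0]],[[0.002,0.001,0.237],[0,0,0]],[[0.002,0.001,0.237],[0,0,0]],[[0.002,0.001,0.237],[0,0,0]],[[0.002,0.001,0.237],[0,0,0]]]'
python3 -m handwheel '[[[0,0,0],[0,0,0]],[[0,0,0],[0,0,0]],[[0,0,0],[0,0,0]],[[0,0,0],[0,0,0]],[[0,0,0],[0,0,0]],[[0,0,0],[0,0,0]],[[0,0,0],[0,0,0]],[[0,0,0],[0,0,0]]]' 0 40
```

```text
time_s: 4.5
position: [0.5139, 0.4209, 0.0829]
tool_rot: [[0.973, 0.229, 0.003], [0.229, -0.973, 0.002], [0.004, -0.001, -1.0]]
ft_force: [-0.8, -0.6, -1.5]
grip_width: 0.0855
gripper_force: 0.0
time_s: 5.3
position: [0.5132, 0.4206, 0.0809]
tool_rot: [[0.973, 0.229, 0.0], [0.229, -0.973, 0.0], [0.0, 0.0, -1.0]]
ft_force: [0.2, -0.7, 4.2]
grip_width: 0.0246
gripper_force: 40.5
```

```bash
python3 -m handwheel '[[[0,0,-0.03],[0,0,0]],[[0,0,-0.08],[0,0,0]],[[0,0,-0.14],[0,0,0]],[[0,0,-0.2],[0,0,0]],[[0,0,-0.26],[0,0,0]],[[0,0,-0.32],[0,0,0]],[[0,0,-0.36],[0,0,0]],[[0,0,-0.36],[0,0,0]],[[0,0,-0.36],[0,0,0]]]'
python3 - <<'E'
from h import *
o=observe();print(o["grip_width"],o["gripper_force"],o["ft_force"])
R=dirR(96.25,35)
# blade edge = TCP + .066*z_tool
E0=np.array([.5895,-.1493,.075])
rx3=R[:,1];rz=-R[:,2];print(rx3,rz)
for up,xo in [(.10,.004)]:
    tgt=E0+rz*(.066+up)+rx3*xo;print(tgt);go(tgt,R)
E
```

```text
time_s: 6.2
position: [0.5127, 0.4205, 0.2588]
tool_rot: [[0.973, 0.23, -0.002], [0.23, -0.973, -0.001], [-0.002, 0.0, -1.0]]
ft_force: [0.6, -1.1, -3.9]
grip_width: 0.0246
gripper_force: 39.7
0.024590245537206405 39.73612189292908 [ 0.59706932 -1.13935856 -3.94078422]
[0.81428328 0.08917852 0.57357644] [-0.57016729 -0.06244347  0.81915204]
[ 0.49810936 -0.1593089   0.21327355]
t 6.2 shift [-0.2944, 1.122, 0.0923] turn [-0.1593, 0.1412, -0.4453] rows>= 11.6
```

```bash
python3 -m handwheel '[[[-0.01,0.02,-0.02],[0,0,-0.015]],[[-0.03,0.08,-0.02],[0,0,-0.05]],[[-0.06,0.17,-0.02],[0,0,-0.095]],[[-0.09,0.26,-0.02],[0,0,-0.14]],[[-0.12,0.35,-0.02],[0,0,-0.185]],[[-0.15,0.44,-0.02],[0,0,-0.23]],[[-0.18,0.53,-0.02],[0,0,-0.275]],[[-0.21,0.61,-0.02],[0,0,-0.32]],[[-0.235,0.68,-0.02],[0,0,-0.365]],[[-0.255,0.73,-0.02],[0,0,-0.405]]]'
python3 - <<'E'
from h import *
R=dirR(96.25,35);E0=np.array([.5895,-.1493,.075])
tgt=E0-R[:,2]*(.066+.10)+R[:,1]*.004;go(tgt,R)
E
```

```text
time_s: 7.2
position: [0.4716, 0.0342, 0.2686]
tool_rot: [[0.065, 0.998, -0.004], [0.998, -0.065, 0.0], [0.0, -0.004, -1.0]]
ft_force: [-0.2, 0.3, -3.3]
grip_width: 0.0241
gripper_force: 40.0
t 7.2 shift [-0.3829, 0.0785, 0.1104] turn [-0.1951, 0.0167, -0.0537] rows>= 4.3
```

```bash
python3 -m handwheel '[[[-0.03,0.01,0],[-0.02,0.001,-0.005]],[[-0.09,0.02,0.02],[-0.05,0.004,-0.014]],[[-0.15,0.03,0.04],[-0.085,0.007,-0.023]],[[-0.21,0.04,0.06],[-0.12,0.01,-0.032]],[[-0.27,0.055,0.08],[-0.15,0.013,-0.041]],[[-0.33,0.07,0.1],[-0.18,0.016,-0.05]],[[-0.37,0.078,0.11],[-0.195,0.0167,-0.0537]],[[-0.383,0.0785,0.1104],[-0.195,0.0167,-0.0537]],[[-0.383,0.0785,0.1104],[-0.195,0.0167,-0.0537]],[[-0.383,0.0785,0.1104],[-0.195,0.0167,-0.0537]]]'
python3 - <<'E'
from h import *
p,d=get_image("scene");cv2.imwrite("pics/s1.png",cv2.resize(p[130:290,220:440,::-1],None,fx=3,fy=3,interpolation=cv2.INTER_CUBIC))
R=dirR(96.25,35);E0=np.array([.5895,-.1493,.075])
tgt=E0-R[:,2]*(.066+.10)+R[:,1]*.004;go(tgt,R);print(tgt,observe()["position"])
c=camera_params("wrist");p,d=get_image("wrist");cv2.imwrite("pics/w3.png",p[:,:,::-1]);np.savez("pics/w3.npz",d=d,**c)
E
```

```text
time_s: 8.2
position: [0.4984, -0.1567, 0.215]
tool_rot: [[-0.105, 0.814, 0.572], [0.994, 0.086, 0.06], [0.0, 0.575, -0.818]]
ft_force: [0.5, 0.6, -3.8]
grip_width: 0.0247
gripper_force: 40.3
t 8.25 shift [-0.0056, -0.0035, 0.0024] turn [0.0007, 0.0007, -0.0008] rows>= 0.1
[ 0.49810936 -0.1593089   0.21327355] [ 0.49852891 -0.15646787  0.21525812]
```

View pics/s1.png

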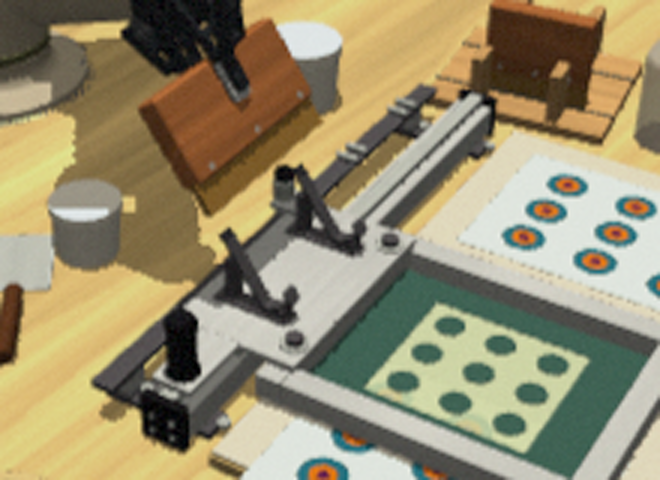

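View pics/w3.png

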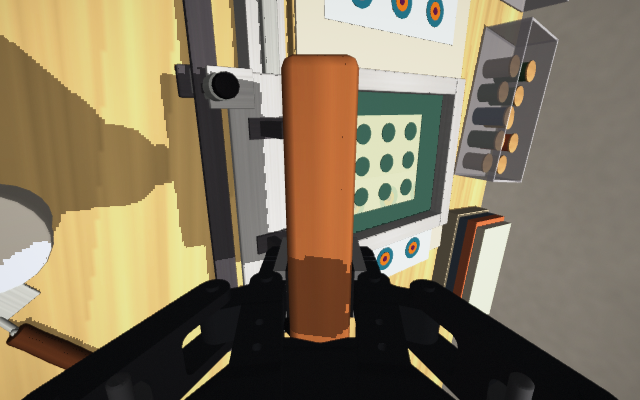

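Scene view: squeegee hangs tilted above the rest, handle up, both arms free below. Wrist view: plank centred in the pads, arm tips to its left at (265,127) and (270,242). I'll check the centring from this view.

Run:
```python
from h import *
f=np.load("pics/w3.npz");K,R,t,d=f["K"],f["R"],f["t"],f["d"]
v,u=np.mgrid[:400,:640];W=(np.stack([(u-K[0,2])/K[0,0]*d,(v-K[1,2])/K[1,1]*d,d],-1)-t)@R
E0=np.array([.5895,-.1493,.075]);T=dirR(96.25,35);F=np.stack([T[:,1],T[:,0],-T[:,2]],1)
L=(W-E0)@F*1000   # rest frame
s=L[55:250,285:355];
print("sq top z",np.median(s[60:190,20:50,2]))
q=L[:250,270:370].reshape(-1,3);q=q[(q[:,2]>204)&(q[:,2]<216)];print("sq y max",np.percentile(q[:,1],[99,100]),"x",np.percentile(q[:,0],[1,50,99]))
for a,b in [(112,142),(228,255)]:
    q=L[a:b,240:292].reshape(-1,3);m=(q[:,2]>40)&(q[:,2]<90)&(q[:,0]<0)&(q[:,0]>-30);q=q[m];print("arm",len(q),q.min(0).round(1),np.median(q,0).round(1),q.max(0).round(1))
```

```text
sq top z 210.05940818258446
sq y max [92.75689233 93.89359261] x [-6.89569647  5.36629481 17.38797578]
arm 75 [-29.9  53.9  49.6] [-27.7  61.6  53.4] [-25.7  67.4  56.1]Traceback (most recent call last):
  File "<stdin>", line 10, in <module>
    return umr_minimum(a, axis, None, out, keepdims, initial, where)
ValueError: zero-size array to reduction operation minimum which has no identity
```

Run:
```python
from h import *
f=np.load("pics/w3.npz");K,R,t,d=f["K"],f["R"],f["t"],f["d"]
v,u=np.mgrid[:400,:640];W=(np.stack([(u-K[0,2])/K[0,0]*d,(v-K[1,2])/K[1,1]*d,d],-1)-t)@R
E0=np.array([.5895,-.1493,.075]);T=dirR(96.25,35);F=np.stack([T[:,1],T[:,0],-T[:,2]],1)
L=(W-E0)@F*1000
for c in range(244,288,3): print(c,L[127,c].round(1),W[127,c].round(3),L[240,c].round(1))
```

```text
244 [-65.   61.9  25.6] [ 0.515 -0.095  0.059] [-72.5 -51.1  29.8]
247 [-62.6  61.8  23.8] [ 0.518 -0.095  0.059] [-69.7 -51.7  28.6]
250 [-59.3  61.9  25.8] [ 0.52  -0.095  0.062] [-67.1 -52.6  26.5]
253 [-57.1  61.7  23. ] [ 0.523 -0.094  0.061] [-64.2 -52.9  25.9]
256 [-54.6  61.6  21.4] [ 0.526 -0.094  0.061] [-61.6 -54.   23.5]
259 [-52.2  61.5  19.6] [ 0.529 -0.094  0.061] [-58.4 -54.   23.6]
262 [-48.5  61.8  23.6] [ 0.53  -0.094  0.067] [-55.3 -54.2  23.2]
265 [-44.9  62.   28.2] [ 0.53  -0.093  0.072] [-53.  -56.2  19. ]
268 [-41.2  62.3  33.4] [ 0.53  -0.093  0.079] [-49.  -54.2  23.3]
271 [-37.7  62.5  38.3] [ 0.53  -0.093  0.085] [-45.5 -53.4  25. ]
274 [-34.3  62.8  43.4] [ 0.53  -0.093  0.091] [-42.2 -52.9  26.2]
277 [-31.   63.   48.5] [ 0.53  -0.092  0.097] [-38.7 -51.9  28.4]
280 [-27.7  63.3  53.7] [ 0.529 -0.092  0.103] [-35.9 -52.8  26.3]
283 [ -7.1  71.2 206.2] [ 0.458 -0.092  0.24 ] [-12.8  15.2 174.7]
286 [ -5.8  71.3 208.1] [ 0.458 -0.092  0.242] [-11.6  14.5 173. ]
```

```bash
python3 -m handwheel '[[[-0.0056,0,0.01],[0,0,0]],[[-0.0056,-0.001,0.03],[0,0,0]],[[-0.0056,-0.001,0.05],[0,0,0]],[[-0.0056,-0.001,0.07],[0,0,0]],[[-0.0056,-0.001,0.09],[0,0,0]],[[-0.0056,-0.001,0.11],[0,0,0]],[[-0.0056,-0.001,0.13],[0,0,0]],[[-0.0056,-0.001,0.15],[0,0,0]],[[-0.0056,-0.001,0.165],[0,0,0]],[[-0.0056,-0.001,0.165],[0,0,0]]]'
python3 - <<'E'
from h import *
o=observe();print(o["ft_force"])
R=dirR(96.25,35);E0=np.array([.5895,-.1493,.075])
tgt=E0-R[:,2]*.066;go(tgt,R)
p,d=get_image("scene");cv2.imwrite("pics/s2.png",cv2.resize(p[130:290,220:440,::-1],None,fx=3.6,fy=3.6,interpolation=cv2.INTER_CUBIC))
E
```

```text
time_s: 9.3
position: [0.546, -0.1553, 0.1467]
tool_rot: [[-0.105, 0.813, 0.572], [0.995, 0.086, 0.06], [0.0, 0.575, -0.818]]
ft_force: [-0.4, 0.2, -3.6]
grip_width: 0.0245
gripper_force: 40.2
[-0.44809731  0.23505415 -3.60459752]
t 9.3 shift [0.0026, -0.0103, 0.0358] turn [0.0007, 0.0008, -0.0011] rows>= 0.4
```

View pics/s2.png

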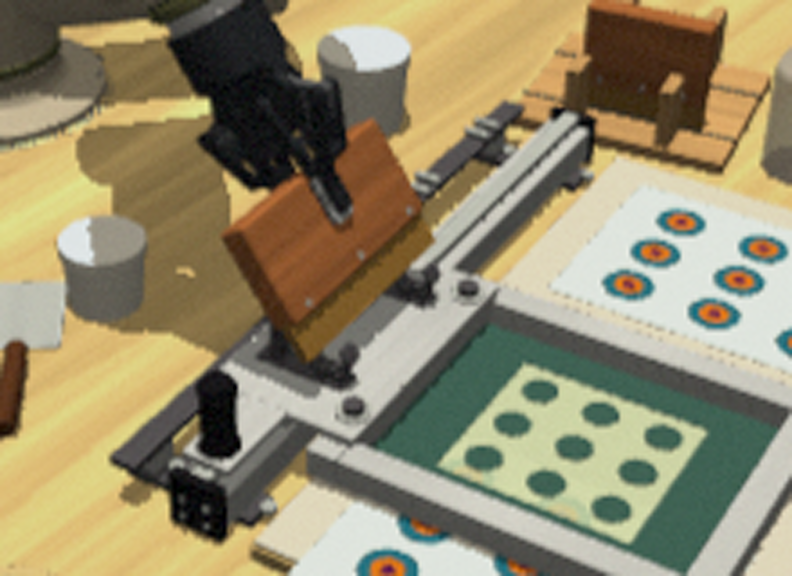

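Scene view: blade about 18 mm above the lips (hooks at (345,365) and (420,280)), and the squeegee is centred. I'll creep down.

```bash
python3 -m handwheel '[[[0.002,-0.001,0.006],[0,0,0]],[[0.0025,-0.002,0.012],[0,0,0]],[[0.0025,-0.003,0.018],[0,0,0]],[[0.0025,-0.003,0.024],[0,0,0]],[[0.0025,-0.003,0.027],[0,0,0]],[[0.0025,-0.003,0.028],[0,0,0]],[[0.0025,-0.003,0.028],[0,0,0]]]'
python3 -m handwheel '[[[0,0,0.001],[0,0,0]],[[0,0,0.002],[0,0,0]],[[0,0,0.003],[0,0,0]],[[0,0,0.004],[0,0,0]],[[0,0,0.004],[0,0,0]]]'
python3 -c "
from h import *
R=dirR(96.25,35);E0=np.array([.5895,-.1493,.075]);go(E0-R[:,2]*.066,R);print(observe()['ft_force'])"
```

```text
time_s: 10.05
position: [0.5524, -0.1536, 0.1353]
tool_rot: [[-0.104, 0.813, 0.573], [0.995, 0.086, 0.059], [-0.001, 0.576, -0.817]]
ft_force: [-0.5, -0.2, -3.6]
grip_width: 0.0245
gripper_force: 40.3
time_s: 10.55
position: [0.5536, -0.1535, 0.1337]
tool_rot: [[-0.104, 0.813, 0.573], [0.995, 0.086, 0.059], [-0.001, 0.576, -0.817]]
ft_force: [-0.2, -0.6, -3.7]
grip_width: 0.0246
gripper_force: 40.3
t 10.55 shift [0.0006, -0.008, 0.0056] turn [0.001, 0.0011, -0.001] rows>= 0.1
[-0.21010997 -0.59874851 -3.72100629]
```

```bash
python3 -m handwheel '[[[0,-0.001,0.001],[0,0,0]],[[0,-0.002,0.002],[0,0,0]],[[0,-0.002,0.003],[0,0,0]],[[0,-0.002,0.004],[0,0,0]],[[0,-0.002,0.004],[0,0,0]]]'
python3 -m handwheel '[[[0,0,0.001],[0,0,0]],[[0,0,0.002],[0,0,0]],[[0,0,0.002],[0,0,0]]]'
python3 -c "
from h import *
R=dirR(96.25,35);E0=np.array([.5895,-.1493,.075]);go(E0-R[:,2]*.066,R)"
```

```text
time_s: 11.05
position: [0.5539, -0.1535, 0.1315]
tool_rot: [[-0.104, 0.813, 0.573], [0.995, 0.086, 0.059], [-0.001, 0.576, -0.817]]
ft_force: [-0.2, -0.1, -3.2]
grip_width: 0.0244
gripper_force: 40.3
time_s: 11.35
position: [0.5544, -0.1535, 0.1309]
tool_rot: [[-0.104, 0.813, 0.573], [0.995, 0.086, 0.059], [-0.001, 0.576, -0.817]]
ft_force: [-3.3, -1.0, 1.3]
grip_width: 0.0244
gripper_force: 41.0
t 11.35 shift [0.0007, -0.0062, 0.0002] turn [0.0011, 0.0012, -0.0009] rows>= 0.1
```

```bash
python3 -m handwheel '[[[0,-0.001,-0.0005],[0,0,0]],[[0,-0.002,-0.0005],[0,0,0]],[[0,-0.003,-0.0005],[0,0,0]],[[0,-0.004,-0.0005],[0,0,0]],[[0,-0.004,-0.0005],[0,0,0]]]'
python3 -m handwheel '[[[0,-0.001,0],[0,0,0]],[[0,-0.002,0],[0,0,0]],[[0,-0.002,0],[0,0,0]]]'
```

```text
time_s: 11.85
position: [0.5528, -0.1537, 0.1299]
tool_rot: [[-0.104, 0.813, 0.574], [0.995, 0.086, 0.059], [-0.001, 0.577, -0.817]]
ft_force: [0.1, -1.0, -0.2]
grip_width: 0.0243
gripper_force: 40.7
time_s: 12.15
position: [0.5519, -0.1538, 0.1292]
tool_rot: [[-0.104, 0.813, 0.573], [0.995, 0.086, 0.059], [-0.001, 0.576, -0.817]]
ft_force: [-0.8, -0.2, 0.7]
grip_width: 0.0248
gripper_force: 40.8
```

```bash
python3 -m handwheel '[[[0,0,0],[0,0,0]],[[0,0,0],[0,0,0]],[[0,0,0],[0,0,0]]]' 0.34 20
python3 -m handwheel '[[[0,0,0],[0,0,0]],[[0,0,0],[0,0,0]],[[0,0,0],[0,0,0]],[[0,0,0],[0,0,0]],[[0,0,0],[0,0,0]]]' 0.75
python3 - <<'E'
from h import *
p,d=get_image("scene");cv2.imwrite("pics/s3.png",cv2.resize(p[130:290,220:440,::-1],None,fx=3.6,fy=3.6,interpolation=cv2.INTER_CUBIC))
E
```

```text
time_s: 12.45
position: [0.5519, -0.1537, 0.1291]
tool_rot: [[-0.104, 0.813, 0.573], [0.995, 0.086, 0.059], [-0.001, 0.576, -0.817]]
ft_force: [0.7, 0.9, 0.5]
grip_width: 0.0288
gripper_force: 0.0
time_s: 12.95
position: [0.5519, -0.1537, 0.1292]
tool_rot: [[-0.104, 0.813, 0.573], [0.995, 0.086, 0.059], [-0.001, 0.576, -0.817]]
ft_force: [-0.2, 0.8, -0.1]
grip_width: 0.064
gripper_force: 0.0
```

View pics/s3.png

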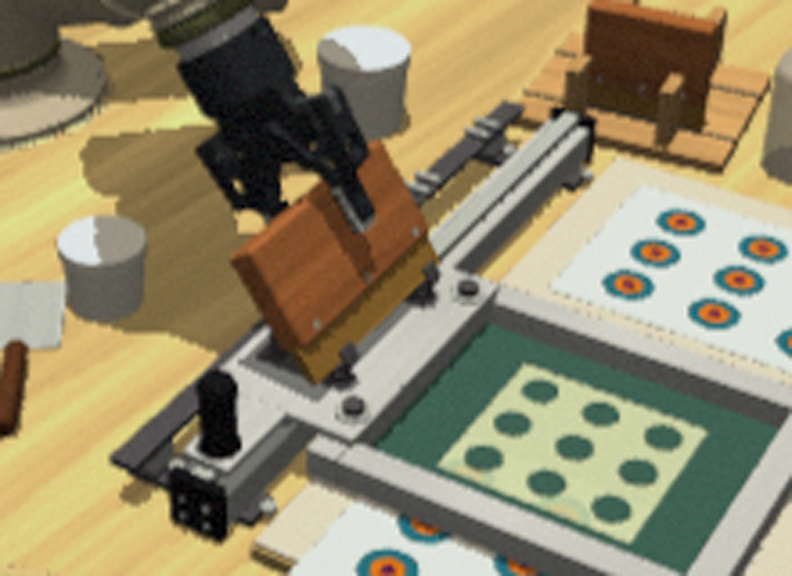

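Scene view: squeegee seated with its blade behind both hooks ((345,362) and (430,282)), leaning back, fingers clear. Retract, then check the pose by depth.

```bash
python3 -m handwheel '[[[0,0,-0.01],[0,0,0]],[[0,0,-0.03],[0,0,0]],[[0,0,-0.06],[0,0,0]],[[0,0,-0.1],[0,0,0]],[[0,0,-0.15],[0,0,0]],[[0,0,-0.2],[0,0,0]],[[0,0,-0.24],[0,0,0]],[[0,0,-0.24],[0,0,0]],[[0,0,-0.24],[0,0,0]]]'
cat > chk.py <<'E'
from h import *
import sys
E0=np.array([.5895,-.1493,.075])+float(sys.argv[1])*np.array([-.1088,.9941,0]);T=dirR(96.25,35);F=np.stack([T[:,1],T[:,0],-T[:,2]],1)
for n in ["top","scene","wrist"]:
    c=camera_params(n);p,d=get_image(n);K,R,t=c["K"],c["R"],c["t"]
    v,u=np.mgrid[:400,:640];W=(np.stack([(u-K[0,2])/K[0,0]*d,(v-K[1,2])/K[1,1]*d,d],-1)-t)@R
    L=(W-E0)@F*1000
    m=(d>.05)&(abs(L[...,1])<110)&(L[...,2]>35)&(L[...,2]<125)&(L[...,0]>-18)&(L[...,0]<35)
    m&=(p[...,0]>1.3*p[...,2])
    q=L[m]
    if len(q)<60: print(n,"few");continue
    f=q[(q[:,2]>40)&(q[:,2]<100)];e=q[q[:,2]>100]
    print(n,len(q),"y",np.percentile(q[:,1],[1,99]).round(1),"zmax",np.percentile(q[:,2],98).round(1),"front x",np.percentile(f[:,0],[50,90]).round(1) if len(f) else "", "slope dx/dz",np.polyfit(f[:,2],f[:,0],1)[0].round(3) if len(f)>20 else "")
E
python3 chk.py 0
python3 -c "
from h import *
o=observe();print(o['position'])
P=np.array([.5895,-.1493])-.165*np.array([-.1088,.9941]);print('grip nominal',P)
W=cloud('top',get_image('top')[1]);m=(np.hypot(W[...,0]-.576,W[...,1]+.315)<.04)&(W[...,2]>.108)&(W[...,2]<.125);print(m.sum(),W[m].mean(0),W[m].min(0),W[m].max(0))"
```

```text
time_s: 13.9
position: [0.483, -0.1609, 0.2273]
tool_rot: [[-0.104, 0.813, 0.574], [0.995, 0.086, 0.058], [-0.002, 0.577, -0.817]]
ft_force: [0.3, -0.6, -0.3]
grip_width: 0.0645
gripper_force: 0.0
top 943 y [-84.8  87.7] zmax 113.8 front x [12.8 14.6] slope dx/dz -0.003
scene 1603 y [-94.3  82.5] zmax 111.9 front x [10.4 12.8] slope dx/dz -0.001
wrist 6938 y [-84.8  88.4] zmax 110.2 front x [-15.3 -15. ] slope dx/dz 
[ 0.48318475 -0.16056041  0.2263505 ]
grip nominal [ 0.607452  -0.3133265]
63 [ 0.57776586 -0.31599617  0.11652168] [ 0.56421507 -0.32873381  0.10918651] [ 0.59092528 -0.3027467   0.12484107]
```

Depth check: the squeegee is parallel to the arms, its front face is at 12.5 mm and it is centred within 2 mm. Next I'll plan the push.

Run:
```python
from h import *
o=observe();T=np.array(o["tool_rot"]);c=camera_params("wrist");C=-c["R"].T@c["t"];print("cam in tool",(T.T@(C-o["position"])).round(3))
ry=np.array([-.1088,.9941])
pin=[ray("top",a,b,.04)[:2] for a,b in [(275.9,213.1),(282.1,212.8)]]
p=(pin[0]+pin[1])/2;print(pin,"travel needed",(p-[.4864,-.0647])@ry)
f=np.load("pics/w2.npz");K,R,t=f["K"],f["R"],f["t"]
def r2(u,v,z):
    r=R.T@np.linalg.solve(K,[u,v,1.]);q=-R.T@t;return (q+r*(z-q[2])/r[2])[:2]
g=[r2(417,156,.04),r2(431,159,.04)];print(g,"travel",((g[0]+g[1])/2-[.4864,-.0647])@ry)
start=np.array([.577,-.316])-ry*.070
go([start[0],start[1],.26],dirR(96.25));print(start)
```

```text
cam in tool [ 0.073 -0.    -0.141]
[array([0.47094884, 0.0776969 ]), array([0.47222527, 0.05715886])] travel needed 0.1329599713687885
[array([0.47362018, 0.07795185]), array([0.47667003, 0.05806086])] travel 0.1331479192420065
t 14.1 shift [-0.4688, 0.1653, 0.0338] turn [0.1951, 0.0003, -0.0013] rows>= 5.0
[ 0.584616 -0.385587]
```

```bash
python3 -m handwheel '[[[0,0.03,-0.04],[0,0,0]],[[0,0.09,-0.13],[0,0,0]],[[-0.1,0.15,-0.13],[0.03,0,0]],[[-0.2,0.165,-0.09],[0.07,0,0]],[[-0.29,0.165,-0.04],[0.11,0,0]],[[-0.38,0.165,0],[0.15,0,0]],[[-0.45,0.165,0.034],[0.19,0,0]],[[-0.469,0.165,0.034],[0.195,0,-0.001]],[[-0.469,0.165,0.034],[0.195,0,-0.001]],[[-0.469,0.165,0.034],[0.195,0,-0.001]]]' 0 20
python3 -c "
from h import *
ry=np.array([-.1088,.9941]);s=np.array([.577,-.316])-ry*.070
go([s[0],s[1],.085],dirR(96.25))"
```

```text
time_s: 15.1
position: [0.5845, -0.3853, 0.2611]
tool_rot: [[-0.108, 0.994, 0.003], [0.994, 0.108, -0.001], [-0.002, 0.002, -1.0]]
ft_force: [-0.3, -0.1, 0.9]
grip_width: -0.0001
gripper_force: 0.0
t 15.1 shift [0.0001, -0.0007, 0.3523] turn [0.0007, 0.0005, -0.0004] rows>= 3.5
```

```bash
python3 -m handwheel '[[[0,0,0.05],[0,0,0]],[[0,0,0.12],[0,0,0]],[[0,0,0.19],[0,0,0]],[[0,0,0.26],[0,0,0]],[[0,0,0.31],[0,0,0]],[[0,0,0.345],[0,0,0]],[[0,0,0.352],[0,0,0]],[[0,0,0.352],[0,0,0]]]'
python3 -m handwheel '[[[0.01,0,0],[0,0,0]],[[0.02,0,0],[0,0,0]],[[0.03,0,0],[0,0,0]],[[0.04,0,0],[0,0,0]],[[0.05,0,0],[0,0,0]],[[0.06,0,0],[0,0,0]],[[0.07,0,0],[0,0,0]],[[0.074,0,0],[0,0,0]],[[0.078,0,0],[0,0,0]],[[0.078,0,0],[0,0,0]]]'
```

```text
time_s: 15.9
position: [0.5847, -0.3857, 0.0869]
tool_rot: [[-0.107, 0.994, 0.003], [0.994, 0.107, -0.003], [-0.003, 0.003, -1.0]]
ft_force: [-0.3, 1.2, 0.9]
grip_width: -0.0002
gripper_force: 0.0
time_s: 16.9
position: [0.5805, -0.3473, 0.085]
tool_rot: [[-0.107, 0.994, 0.002], [0.994, 0.107, -0.002], [-0.002, 0.001, -1.0]]
ft_force: [-0.0, 0.6, -0.9]
grip_width: 0.0
gripper_force: 0.0
```

```bash
python3 -m handwheel '[[[0.005,0,0],[0,0,0]],[[0.01,0,0],[0,0,0]],[[0.014,0,0],[0,0,0]],[[0.018,0,0],[0,0,0]],[[0.024,0,0],[0,0,0]],[[0.03,0,0],[0,0,0]],[[0.037,0,0],[0,0,0]],[[0.044,0,0],[0,0,0]],[[0.052,0,0],[0,0,0]],[[0.06,0,0],[0,0,0]]]'
python3 -m handwheel '[[[0.008,0,0],[0,0,0]],[[0.016,0,0],[0,0,0]],[[0.024,0,0],[0,0,0]],[[0.032,0,0],[0,0,0]],[[0.04,0,0],[0,0,0]],[[0.048,0,0],[0,0,0]],[[0.056,0,0],[0,0,0]],[[0.064,0,0],[0,0,0]],[[0.072,0,0],[0,0,0]],[[0.08,0,0],[0,0,0]]]'
python3 -m handwheel '[[[0.008,0,0],[0,0,0]],[[0.016,0,0],[0,0,0]],[[0.024,0,0],[0,0,0]],[[0.032,0,0],[0,0,0]],[[0.04,0,0],[0,0,0]],[[0.048,0,0],[0,0,0]],[[0.054,0,0],[0,0,0]],[[0.06,0,0],[0,0,0]],[[0.064,0,0],[0,0,0]],[[0.066,0,0],[0,0,0]]]'
cat > car.py <<'E'
from h import *
W=cloud('top',get_image('top')[1]);ry=np.array([-.1088,.9941])
s=(W[...,:2]-[.577,-.316])@ry;x=(W[...,:2]-[.577,-.316])@np.array([.9941,.1088])
# plunger housing/knob
m=(abs(x+.109)<.02)&(W[...,2]>.082)&(W[...,2]<.11)&(s>.2)&(s<.5)
print("t",observe()["time_s"],"knob travel",np.median((W[m][:,:2]-[.4867,-.0652])@ry).round(4),m.sum())
E
python3 car.py
```

```text
time_s: 17.9
position: [0.5772, -0.3173, 0.085]
tool_rot: [[-0.107, 0.994, 0.002], [0.994, 0.107, -0.002], [-0.002, 0.001, -1.0]]
ft_force: [-0.4, -0.4, -0.6]
grip_width: 0.0
gripper_force: 0.6
time_s: 18.9
position: [0.5729, -0.2776, 0.0849]
tool_rot: [[-0.107, 0.994, 0.002], [0.994, 0.107, -0.002], [-0.002, 0.001, -1.0]]
ft_force: [-0.6, -0.9, 0.3]
grip_width: 0.0002
gripper_force: 0.6
time_s: 19.9
position: [0.5695, -0.2449, 0.0848]
tool_rot: [[-0.107, 0.994, 0.002], [0.994, 0.107, -0.002], [-0.002, 0.002, -1.0]]
ft_force: [-0.6, -1.5, -0.1]
grip_width: -0.0001
gripper_force: 0.8
t 19.95 knob travel nan 0
  return _methods._mean(a, axis=axis, dtype=dtype,
  ret = ret.dtype.type(ret / rcount)
```

```bash
sed -i 's/abs(x+.109)/abs(x+.0625)/; s/^W=.*;ry/import sys\nn=sys.argv[1]\nW=cloud(n,get_image(n)[1]);ry/' car.py; python3 car.py top; python3 car.py scene
```

```text
t 20.0 knob travel nan 0
t 20.05 knob travel nan 0
  return _methods._mean(a, axis=axis, dtype=dtype,
  ret = ret.dtype.type(ret / rcount)
  return _methods._mean(a, axis=axis, dtype=dtype,
  ret = ret.dtype.type(ret / rcount)
```

```bash
python3 chk.py 0.098
```

```text
top 924 y [-83.5  85.1] zmax 113.8 front x [12.6 14.4] slope dx/dz -0.005
scene 1310 y [-94.6  82.9] zmax 111.9 front x [10.5 13. ] slope dx/dz 0.018
wrist 3311 y [-89.7 -83. ] zmax 77.8 front x [ 2.6 10.9] slope dx/dz -0.272
```

Squeegee still parked; travel is about 97 of the 133 mm. I'll go slower as it nears the pin.

```bash
python3 -m handwheel '[[[0.004,0,0],[0,0,0]],[[0.008,0,0],[0,0,0]],[[0.012,0,0],[0,0,0]],[[0.016,0,0],[0,0,0]],[[0.02,0,0],[0,0,0]],[[0.024,0,0],[0,0,0]],[[0.028,0,0],[0,0,0]],[[0.031,0,0],[0,0,0]],[[0.033,0,0],[0,0,0]],[[0.034,0,0],[0,0,0]]]'
for i in 1 2; do :; done
python3 -m handwheel '[[[0.002,0,0],[0,0,0]],[[0.004,0,0],[0,0,0]],[[0.006,0,0],[0,0,0]]]'
python3 -m handwheel '[[[0.002,0,0],[0,0,0]],[[0.004,0,0],[0,0,0]],[[0.006,0,0],[0,0,0]]]'
python3 -m handwheel '[[[0.002,0,0],[0,0,0]],[[0.004,0,0],[0,0,0]]]'
```

```text
time_s: 21.2
position: [0.5676, -0.2282, 0.0848]
tool_rot: [[-0.107, 0.994, 0.002], [0.994, 0.107, -0.002], [-0.002, 0.002, -1.0]]
ft_force: [-0.6, -2.9, 0.4]
grip_width: 0.0001
gripper_force: 1.0
time_s: 21.5
position: [0.5674, -0.2263, 0.0849]
tool_rot: [[-0.107, 0.994, 0.002], [0.994, 0.107, -0.004], [-0.004, 0.002, -1.0]]
ft_force: [0.2, -6.3, -1.7]
grip_width: -0.0
gripper_force: 2.9
time_s: 21.8
position: [0.567, -0.2225, 0.0848]
tool_rot: [[-0.107, 0.994, 0.002], [0.994, 0.107, -0.002], [-0.002, 0.002, -1.0]]
ft_force: [0.2, -3.0, -0.8]
grip_width: 0.0001
gripper_force: 1.6
time_s: 22.0
position: [0.5667, -0.2199, 0.0848]
tool_rot: [[-0.107, 0.994, 0.002], [0.994, 0.107, -0.001], [-0.002, 0.001, -1.0]]
ft_force: [0.3, -1.9, 0.4]
grip_width: -0.0002
gripper_force: 0.9
```

```bash
python3 -m handwheel '[[[0.002,0,0],[0,0,0]],[[0.004,0,0],[0,0,0]]]'
python3 -m handwheel '[[[0.002,0,0],[0,0,0]],[[0.004,0,0],[0,0,0]]]'
python3 chk.py 0.133 | head -1
```

```text
time_s: 22.2
position: [0.5665, -0.2178, 0.0847]
tool_rot: [[-0.107, 0.994, 0.001], [0.994, 0.107, -0.001], [-0.001, 0.001, -1.0]]
ft_force: [0.2, -0.9, 1.4]
grip_width: -0.0
gripper_force: 0.3
time_s: 22.4
position: [0.5663, -0.2159, 0.0847]
tool_rot: [[-0.107, 0.994, 0.001], [0.994, 0.107, -0.001], [-0.001, 0.001, -1.0]]
ft_force: [0.1, 0.1, 0.2]
grip_width: 0.0001
gripper_force: 0.0
top 932 y [-88.7  81.3] zmax 114.3 front x [12.7 14.5] slope dx/dz -0.003
```

```bash
python3 -m handwheel '[[[0.002,0,0],[0,0,0]],[[0.002,0,0],[0,0,0]]]'
python3 -m handwheel '[[[0.002,0,0],[0,0,0]],[[0.002,0,0],[0,0,0]]]'
python3 chk.py 0.133 | head -1
```

```text
time_s: 22.75
position: [0.5662, -0.2151, 0.0848]
tool_rot: [[-0.107, 0.994, 0.002], [0.994, 0.107, -0.002], [-0.002, 0.001, -1.0]]
ft_force: [0.3, 0.2, 0.1]
grip_width: -0.0001
gripper_force: 0.0
time_s: 22.95
position: [0.5661, -0.2141, 0.0847]
tool_rot: [[-0.107, 0.994, 0.002], [0.994, 0.107, -0.002], [-0.002, 0.001, -1.0]]
ft_force: [-0.5, 0.3, -0.9]
grip_width: -0.0001
gripper_force: 0.0
top 941 y [-83.5  85.7] zmax 114.1 front x [12.5 14.5] slope dx/dz 0.001
```

The carriage pulled itself ahead, off the fingers, to about 132.7 mm of travel, so it has clicked in. Back away and verify.

```bash
python3 -m handwheel '[[[-0.01,0,0],[0,0,0]],[[-0.03,0,0],[0,0,0]],[[-0.06,0,0],[0,0,0]],[[-0.09,0,-0.02],[0,0,0]],[[-0.12,0,-0.08],[0,0,0]],[[-0.16,0,-0.15],[0,0,0]],[[-0.22,0,-0.22],[0,0,0]],[[-0.3,-0.02,-0.28],[0,0,0]],[[-0.36,-0.05,-0.3],[0,0,0]],[[-0.4,-0.1,-0.3],[0,0,0]]]'
python3 -m handwheel '[[[-0.05,-0.1,0],[0,0,0]],[[-0.1,-0.2,0],[0,0,0]],[[-0.1,-0.3,0],[0,0,0]],[[-0.1,-0.3,0],[0,0,0]],[[-0.1,-0.3,0],[0,0,0]]]'
python3 chk.py 0.133; python3 car.py top; python3 car.py scene
python3 - <<'E'
from h import *
ry=np.array([-.1088,.9941])
W=cloud('top',get_image('top')[1]);m=(np.hypot(W[...,0]-.5625,W[...,1]+.184)<.04)&(W[...,2]>.108)&(W[...,2]<.125);print("grip travel",(W[m].mean(0)[:2]-[.5778,-.316])@ry)
a=get_image("top")[0];b=get_image("scene")[0]
cv2.imwrite("pics/end.png",np.vstack([cv2.resize(a[130:260,150:450],(690,299)),cv2.resize(b[110:270,240:480],(690,300),interpolation=cv2.INTER_CUBIC)])[:,:,::-1])
E
```

```text
time_s: 24.1
position: [0.5373, -0.4218, 0.2366]
tool_rot: [[-0.106, 0.994, 0.004], [0.994, 0.106, -0.005], [-0.005, 0.004, -1.0]]
ft_force: [-0.6, -0.8, -0.8]
grip_width: 0.0002
gripper_force: 0.0
time_s: 24.6
position: [0.392, -0.4855, 0.2353]
tool_rot: [[-0.104, 0.995, 0.002], [0.995, 0.104, -0.002], [-0.002, 0.002, -1.0]]
ft_force: [0.8, 0.3, -0.7]
grip_width: -0.0005
gripper_force: 0.0
top 959 y [-84.3  86. ] zmax 113.9 front x [12.8 14.8] slope dx/dz -0.002
scene 1326 y [-94.5  82.9] zmax 112.1 front x [10.3 13. ] slope dx/dz -0.001
wrist few
t 24.8 knob travel 0.1322 33
t 24.85 knob travel nan 0
grip travel 0.133296236770692
  return _methods._mean(a, axis=axis, dtype=dtype,
  ret = ret.dtype.type(ret / rcount)
```

View pics/end.png

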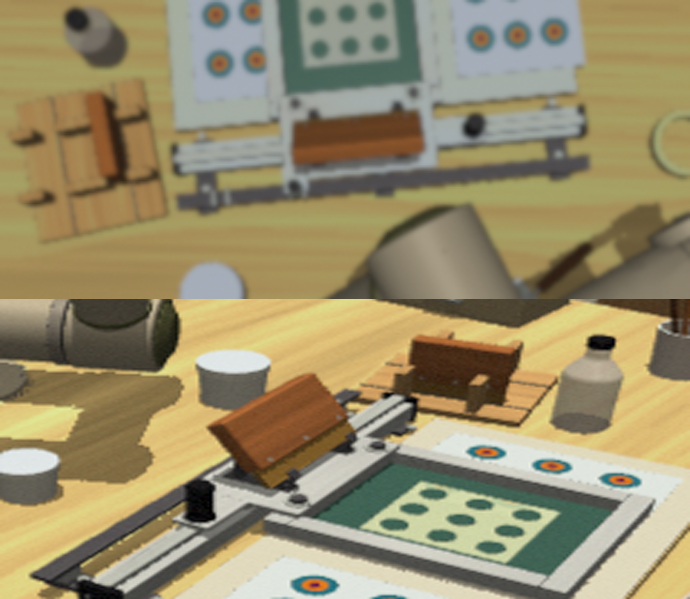

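The picture shows the squeegee parked on the carriage. Knob and push handle both read about 133 mm of travel, matching the stop. The short squeegee is still in the rack and the arm is clear.

```bash
python3 -m handwheel '[[[0,0,0],[0,0,0]],[[0,0,0],[0,0,0]],[[0,0,0],[0,0,0]],[[0,0,0],[0,0,0]],[[0,0,0],[0,0,0]]]'; python3 -c "
from rig import *
print(close_job())"
```

```text
time_s: 25.5
position: [0.3938, -0.484, 0.235]
tool_rot: [[-0.107, 0.994, 0.002], [0.994, 0.107, -0.002], [-0.002, 0.001, -1.0]]
ft_force: [0.0, -1.4, -0.1]
grip_width: -0.0002
gripper_force: 0.0
the job is handed in; nothing more can be done
None
```

The longer squeegee is parked on the rest, centred to about 2 mm, and the carriage has clicked into the first stop with it still in place; the short squeegee stayed in the rack, and I handed the job in at 25.5 s.

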